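Clear the wardrobe shelf into the waste box and shut its lid

ROBOT

A 6-joint arm with a two-finger parallel gripper is mounted at the origin on the work surface. World frame = base frame: x ahead of the robot, y to its left, z up, the work surface at z = 0. Lengths are in m, angles in rad, forces in N, time in s.
With the tool pointing down it reaches from about 0.3 to 0.775 m from the base axis. Payload 14.6 kg.
Tool frame: the origin (TCP) lies at the very end of the fingers, on their centre line; the grasp point (between the pads) lies 19 mm behind it; z points along the fingers, y is the line along which they close (so a half turn about z gives the same grasp; the last joint's range is limited). The gripper opens to 94 mm and grips with 3 to 60 N. Pads are 16 mm wide; open, the fingers measure 119 mm over their backs; the gripper's body (75 mm by 177 mm) begins 78 mm behind the grasp point.
Start: joints at [1.072, 0.3, 1.521, -0, 1.321, -0.067], TCP at [0.23, 0.5, 0.205] pointing down, gripper open.
Joint ranges: [-3.03, 3.03], [-0.79, 2.21], [0.23, 2.52], [-1.04, 4.18], [0, 3.07], [-2.55, 2.55]. Speed limits (rad/s): [2.22, 2.22, 2.57, 3.14, 3.14, 3.14].

INTERFACE

Orientations are given as [roll, pitch, yaw] about the fixed x, y, z axes, in that order (R = Rz(yaw) Ry(pitch) Rx(roll)).
In Python, from station import ctrl gives the robot as it stands.
- The arm moves only by the shell command python3 -m pendant 'ROWS' [OPENING] [FORCE]. ROWS is JSON, a list of rows, each a list of 2 entries, a list of its own where there are three numbers: the shift along the world's x, y, z in cm, then the turn about the world's z in rad. A call has 1 to 20 rows; each row shifts and turns the commanded pose from where the row before left it; what a row does not reach is not made up. A row lasts 1/12 s, in which the tool goes at most 41.7 mm and 7.16 degrees, less where a joint would pass 70% of its speed; a pose out of reach is approached as far as the arm can. A call is refused whole if a number of a shift passes 4.17 or a number of a turn 0.125, either way. A call with a gripper value outside its range is refused whole. OPENING is the opening, from 0 (shut) to 1 (fully open), set as the call begins (- or left out, the last holds). The fingers move at their own pace and stop on an object; FORCE is the grip in N (left out, the last holds). Time passes only in rows, so rows that do not move let the fingers close. It gives the time, the measured TCP pose, the force, the opening and the grip force at its end, in the units of the state.
- ctrl.get_obs(): the state, without advancing time (a new reading comes with each control period).
- ctrl.camera(name): name is "scene" or "top" or "wrist"; returns a dict with "color" (384x512x3 uint8, red, green, blue), "intrinsics" (3x3 intrinsics, pixels), "k1" (the pictures are not rectified: a ray, as slopes to the right and down, at radius r is drawn at 1 + k1 r^2 times it, then the intrinsics apply), "camera_from_world" (4x4, takes a point from world to camera coordinates). Camera axes: x right, y down, z forward; pixel columns grow to the right and rows downward; lengths in m; the calibration is good to about 2 mm. A picture is of the moment at which its call begins. There is no depth.
- ctrl.hand_in(): hands the job in; it is judged then, once.
The state is a dict: "time_s": time; "qpos": joint angles; "joint_vel": joint speeds; "tau": joint torques, N m; "ee_pos": TCP position; "eef_rot": TCP orientation; "force": force on the tool from outside, world axes, zero at the start; "moment": the same for the moment, N m; "grip_width": finger opening in m; "grip_force": force on a finger pad.
Only numpy, scipy, OpenCV 4.12 (cv2) and the standard library are available. Lean on these libraries where they do the work, as an engineer would, in place of code of your own. Each camera call takes 0.05 s, during which the arm holds its last target. There are 200 camera calls.

TASK

Throw the crumpled paper ball and the empty pump dispenser, which lie on the cork liner, into the open waste box, then lower the box's lid gently, without letting it slam, until it is fully shut. Leave the pill organizer, the mirror compact, the massage roller and the hangers where they are.

Things in the scene. Friction and masses are not known exactly. Their poses are not given: they have to be found in the camera images.
- bin: white plastic waste box, open on top, fixed to the shelf: 180 mm (x) by 220 mm (y) by 130 mm high, walls and floor 5 mm. Origin at the centre of its underside; its own x points from its front to its hinged back, z up. It stands in the left or the right half of the shelf, with the cork liner in the other half.
- bin_lid (a joint): angle (rad) of the box's grey plastic lid, hinged along the box's back (+x) rim: 0 shut, grows as it opens, up to 1.85; starts at 1.45 to 1.7, about upright. The lid is a flat plate 183 mm from hinge to free edge, 224 mm wide, 7 mm thick, with a thumb tab 70 mm wide that stands 17 mm beyond the middle of the free edge. A stiff hinge holds it at any angle; about 1 to 2 N at its free edge moves it.
- lid_hinge (a point): point on the hinge line at the middle of the lid's width, in the plane of the lid's underside, 90 mm behind the box's centre and 130.5 mm above the shelf. Axes turn with the lid: -x from the hinge to the free edge, y along the hinge, z out of the lid's outer face (up when shut).
- lid_edge (a point): middle of the lid's free edge (where the tab begins), on its outer face, 183 mm from the hinge; axes as lid_hinge
- liner: cork shelf liner, 220 mm (x) by 260 mm (y), 3 mm thick, fixed flat on the shelf; origin at the centre of its underside. The two pieces of rubbish lie on it, about 130 mm apart.
- ball_center (a point): centre of the crumpled white paper ball: chunky, stiff, about 58 mm across and 56 mm high, flat-bottomed, resting on the liner (centre 28 mm above its underside), about 20 g
- ball: the same paper ball; origin at the centre of its underside, z up
- dispenser_body (a point): centre of the bottle part of the empty blue pump dispenser, which lies flat on the liner: bottle 105 mm long (x) by 52 mm wide (y) by 36 mm thick (z), about 45 g. Its x axis points to the white pump head, which reaches to 98 mm from this point, with a short nozzle out to 35 mm on its +y side.
- dispenser: the same pump dispenser, 150 mm long; origin on its underside below the middle of its whole length, 22.5 mm towards the pump from the bottle's centre; axes the same
- organizer: bystander: clear plastic pill organizer with four small lids, 70 (x) by 200 (y) by 30 mm, origin at the centre of its underside
- compact: bystander: closed round brushed steel mirror compact, 90 mm across, 17 mm high, origin at the centre of its underside
- roller: bystander: wooden massage roller, about 190 mm long (x), 110 mm wide (y), 52 mm high, origin under its middle
- hangers: bystander: stack of four white plastic hangers lying flat, about 390 mm (x) by 180 mm (y), 47 mm high, origin under its middle
Things that resemble listed ones, but are neither listed nor needed, are in the scene too. Of the things shaped like the ball, the white one is meant.

How it is judged:
By the outcome, as a careful person would: the job done as asked, in the order asked, and still so for the second after the job is handed in, with the robot touching nothing.
It also fails if it takes over 72 s, if anything falls off the work surface, if the arm or the gripper's body presses on something with over 40 N, if the wrist force passes 120 N, or if a joint passes its speed limit or range.

## Working session

There is one attempt and no reset: what is moved stays moved. The work goes in short steps, Python scripts to look and compute and a shell command to move; the robot and the scene stay as the last step left them, time stands still between calls to the robot, and variables do not carry over. Pictures are saved under pics/ and viewed, at most 10 in all, crops included, and the job is handed in when it is done.

```bash
ls; mkdir -p pics
python3 - <<'E'
from station import ctrl
import cv2,numpy as np
for n in("scene","top"):
    c=ctrl.camera(n); cv2.imwrite(f"pics/{n}.png",cv2.resize(c["color"][:,:,::-1],(800,600),interpolation=cv2.INTER_CUBIC))
    cv2.imwrite(f"pics/raw_{n}.png",c["color"][:,:,::-1])
    print(n,c["intrinsics"].tolist(),c["k1"],c["camera_from_world"].round(4).tolist())
    np.savez(n+".npz",K=c["intrinsics"],k1=c["k1"],T=c["camera_from_world"])
o=ctrl.get_obs();print(o)
E
```

```text
pics
scene [[416.50523143960373, 0.0, 253.2444747935495], [0.0, 416.50523143960373, 193.0835010236492], [0.0, 0.0, 1.0]] -0.1400767579376183 [[-0.5644, 0.8254, -0.0101, 0.3236], [0.7118, 0.4805, -0.5123, -0.3115], [-0.418, -0.2963, -0.8588, 1.9141], [0.0, 0.0, 0.0, 1.0]]
top [[447.178656217909, 0.0, 249.65170346476387], [0.0, 447.178656217909, 194.69820056100588], [0.0, 0.0, 1.0]] -0.02911378897853755 [[-0.0125, -0.9999, -0.0079, 0.0079], [-0.9824, 0.0138, -0.1861, 0.5567], [0.1861, 0.0055, -0.9825, 1.3425], [0.0, 0.0, 0.0, 1.0]]
{'time_s': 0.1, 'qpos': array([ 1.07241685e+00,  3.00433699e-01,  1.52153018e+00,  2.04186173e-05,
        1.32066693e+00, -6.65977926e-02]), 'joint_vel': array([-0.00031457, -0.00226595,  0.00010803,  0.00130381,  0.00092032,
       -0.00026677]), 'tau': array([ 6.10006646e-04, -5.32640147e+01, -3.53281975e+01,  7.09775789e-02,
        2.34594400e-02, -7.25219735e-06]), 'ee_pos': array([0.2300549 , 0.49931927, 0.20492837]), 'eef_rot': array([-3.14055812e+00, -8.88218587e-05,  2.70980586e+00]), 'force': array([ 0.07174214,  0.45386571, -0.26180902]), 'moment': array([ 0.02064676, -0.01200589, -0.00855049]), 'grip_force': 0.0, 'grip_width': 0.09414213548603778}
```

View pics/top.png

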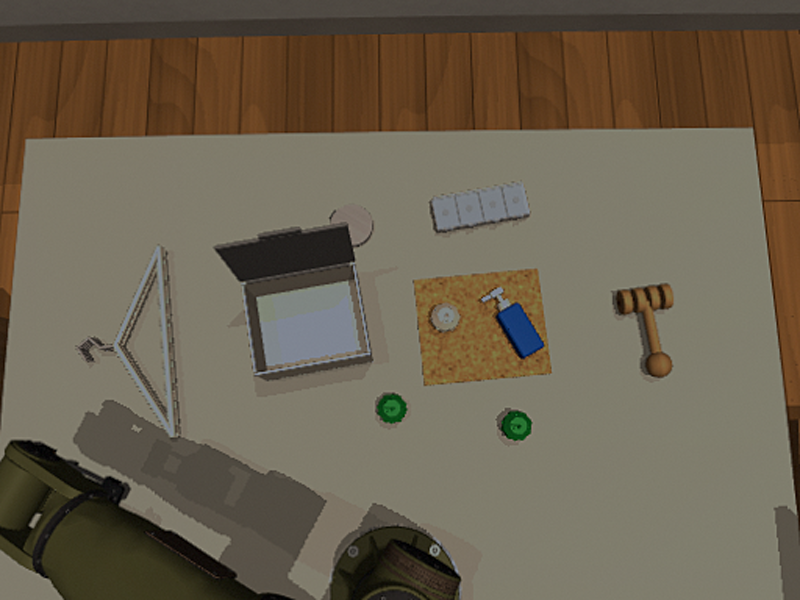

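View pics/scene.png

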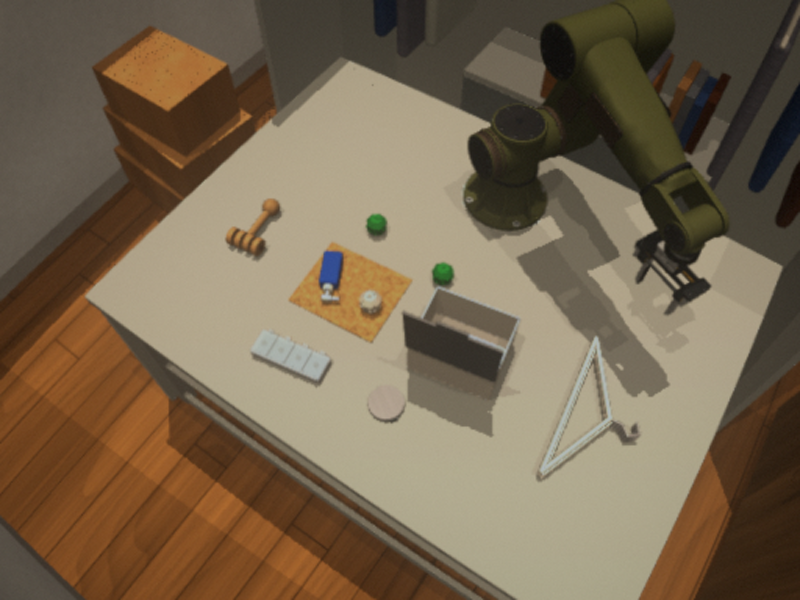

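Top picture (800x600): the white ball is at (445,319) and the blue dispenser's bottle at (520,330), with its pump at (495,297), both on the cork. The two green balls at (391,407) and (517,425) are lookalikes off the liner. The white one fits the description. The box is at about (307,320), with its lid upright at the back.

```bash
cat > h.py <<'E'
import numpy as np,cv2
from scipy.optimize import least_squares
def ld(n):
    d=np.load(n+".npz");return d["K"],float(d["k1"]),d["T"]
def proj(cam,P):
    K,k1,T=cam;p=np.atleast_2d(P)@T[:3,:3].T+T[:3,3];s=p[:,:2]/p[:,2:]
    s=s*(1+k1*(s**2).sum(1,keepdims=True));return s*[K[0,0],K[1,1]]+K[:2,2]
def ray(cam,uv,z):
    K,k1,T=cam
    d=(np.array(uv)-K[:2,2])/[K[0,0],K[1,1]];s=d.copy()
    for _ in range(20):s=d/(1+k1*(s@s))
    r=T[:3,:3].T@np.array([*s,1]);o=-T[:3,:3].T@T[:3,3]
    return o+r*(z-o[2])/r[2]
E
python3 - <<'E'
from h import *
t=ld("top");s=ld("scene")
S=1/1.5625
for nm,u,v,z in [("ball",445,318,.045),("bottle",520,330,.039),("botend",533,356,.039),("pump",497,297,.03),("rimFL",257,375,.13),("rimFR",370,358,.13),("rimBR",355,264,.13),("rimBL",243,282,.13),("lidTL",216,246,.3),("lidTR",350,224,.3),("lin",414,281,.003),("lin",538,269,.003),("lin",550,374,.003),("lin",425,384,.003),("org",480,208,.03),("comp",352,226,.017)]:
    print(nm,ray(t,[u*S,v*S],z).round(3))
for nm,u,v,z in [("ball",371,302,.03),("bottle",332,270,.039),("rimFL",519,319,.13),("rimFR",441,290,.13)]:
    print("sc",nm,ray(s,[u*S,v*S],z).round(3))
im=cv2.imread("pics/raw_top.png")[165:285,230:360]
cv2.imwrite("pics/crop1.png",cv2.resize(im,None,fx=5,fy=5,interpolation=cv2.INTER_CUBIC))
E
```

```text
ball [ 0.529 -0.109  0.045]
bottle [ 0.503 -0.259  0.039]
botend [ 0.451 -0.282  0.039]
pump [ 0.573 -0.217  0.03 ]
rimFL [0.412 0.248 0.13 ]
rimFR [0.441 0.039 0.13 ]
rimBR [0.621 0.066 0.13 ]
rimBL [0.589 0.279 0.13 ]
lidTL [0.613 0.288 0.3  ]
lidTR [0.647 0.064 0.3  ]
lin [ 0.615 -0.05   0.003]
lin [ 0.637 -0.309  0.003]
lin [ 0.417 -0.322  0.003]
lin [ 0.401 -0.068  0.003]
org [ 0.762 -0.189  0.03 ]
comp [0.731 0.078 0.017]
sc ball [ 0.532 -0.106  0.03 ]
sc bottle [ 0.513 -0.247  0.039]
sc rimFL [0.418 0.254 0.13 ]
sc rimFR [0.454 0.055 0.13 ]
```

View pics/crop1.png

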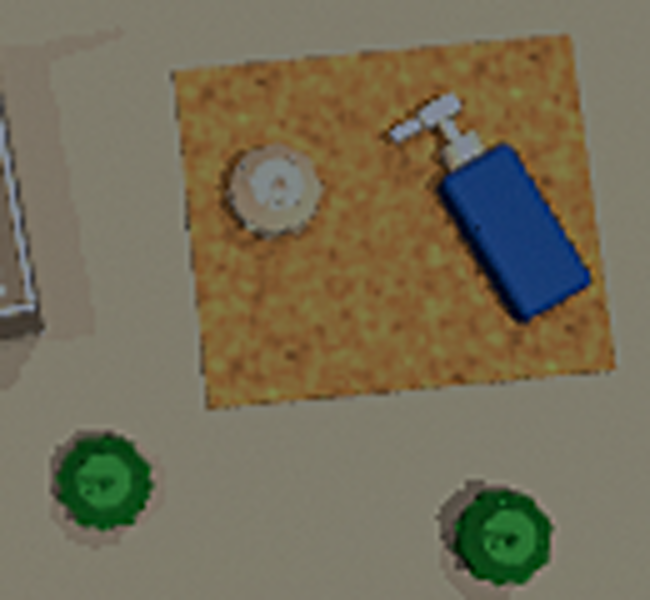

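The crop confirms it: the white ball is at crop (273,190) on the cork, the dispenser is at (516,233) with its nozzle toward the ball, and both lookalikes are plainly green. I'll move above the ball.

```bash
python3 -m pendant '[[[1.8,-3.6,0],-0.125],[[1.8,-3.6,0],-0.125],[[1.8,-3.6,0],-0.125],[[1.8,-3.6,0],-0.125],[[1.8,-3.6,0],-0.125],[[1.8,-3.6,0],-0.125],[[1.8,-3.6,0],-0.125],[[1.8,-3.6,0],-0.125],[[1.8,-3.6,0],0],[[1.8,-3.6,0],0],[[1.8,-3.6,0],0],[[1.8,-3.6,0],0],[[1.8,-3.6,0],0],[[1.8,-3.6,0],0],[[1.8,-3.6,0],0],[[1.8,-3.6,0],0],[[0.9,-3.3,-3],0],[[0,0,0],0],[[0,0,0],0]]' 1 15
python3 - <<'E'
from h import *
from station import ctrl
S=.2
t=ld("top")
f=lambda x,y:[230+x/5,165+y/5]
print("ball",ray(t,f(273,190),.03))
for p in [(442,187),(512,146),(590,277),(523,322),(440,110),(516,233)]:print(p,ray(t,f(*p),.036).round(4))
c=ctrl.camera("wrist");cv2.imwrite("pics/w1.png",c["color"][:,:,::-1])
np.savez("wrist.npz",K=c["intrinsics"],k1=c["k1"],T=c["camera_from_world"])
print(proj(ld("wrist"),[[.529,-.109,.03]]))
E
```

```text
time_s: 1.68
ee_pos: [0.5257, -0.1077, 0.1762]
eef_rot: [-3.138, -0.001, 1.707]
force: [-0.3, 1.0, 0.1]
grip_width: 0.0936
grip_force: 0.0
ball [ 0.53271042 -0.10937954  0.03      ]
(442, 187) [ 0.5321 -0.2152  0.036 ]
(512, 146) [ 0.5577 -0.2605  0.036 ]
(590, 277) [ 0.4738 -0.3053  0.036 ]
(523, 322) [ 0.4463 -0.2622  0.036 ]
(440, 110) [ 0.5816 -0.216   0.036 ]
(516, 233) [ 0.5022 -0.2604  0.036 ]
[[256.2109365  181.07773913]]
```

View pics/w1.png

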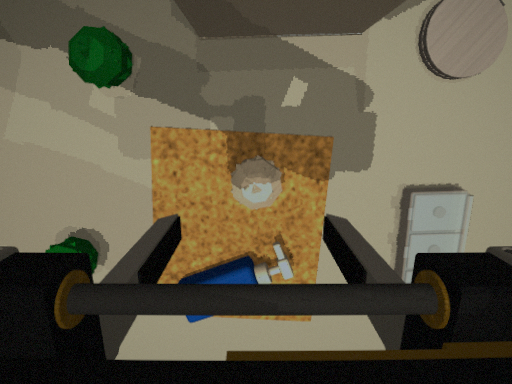

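The wrist view shows the ball at (257,183), as predicted (256,181). I'll descend and grip it.

```bash
python3 -m pendant '[[[0.4,-0.1,-2.5],0],[[0,0,-3],0],[[0,0,-3],0],[[0,0,-3],0],[[0,0,-2.5],0],[[0,0,-1.5],0],[[0,0,-0.8],0],[[0,0,0],0],[[0,0,0],0]]' 1 8
python3 -m pendant '[[[0,0,0],0],[[0,0,0],0],[[0,0,0],0],[[0,0,0],0],[[0,0,0],0],[[0,0,0],0],[[0,0,0],0],[[0,0,0],0]]' 0 8
```

```text
time_s: 2.48
ee_pos: [0.531, -0.1072, 0.0161]
eef_rot: [3.14, 0.0, 1.711]
force: [-0.0, -0.2, -0.4]
grip_width: 0.0939
grip_force: 0.0
time_s: 3.15
ee_pos: [0.5305, -0.1078, 0.0151]
eef_rot: [3.141, 0.0, 1.71]
force: [-0.6, -0.5, 2.7]
grip_width: 0.0569
grip_force: 8.0
```

```bash
python3 -m pendant '[[[0,0,2],0],[[0,0,4],0],[[0,0,4],0.125],[[0,0,4],0.125],[[0,0,4],0.125],[[0,0,2],0.125],[[0,0,0],0.125],[[0,0,0],0.125],[[0,0,0],0.125],[[0,0,0],0.125],[[0,0,0],0.125],[[0,0,0],0.125],[[0,0,0],0.125],[[0,0,0],0.125],[[0,0,0],0]]'
python3 -m pendant '[[[0,3.7,0],0],[[0,3.7,0],0],[[0.2,3.7,0],0],[[0.2,3.7,0],0],[[0.2,3.7,0],0],[[0.2,3.7,0],0],[[0.2,3.7,0],0],[[0.1,3.5,0],0],[[0,0,0],0],[[0,0,0],0]]'
python3 - <<'E'
from h import *
from station import ctrl
c=ctrl.camera("scene");cv2.imwrite("pics/s2.png",cv2.resize(c["color"][140:290,220:370,::-1],(600,600),interpolation=cv2.INTER_CUBIC))
E
```

```text
time_s: 4.4
ee_pos: [0.5303, -0.1077, 0.2149]
eef_rot: [3.142, -0.0, -3.067]
force: [-0.5, -0.8, 0.8]
grip_width: 0.057
grip_force: 8.0
time_s: 5.23
ee_pos: [0.5411, 0.1876, 0.2145]
eef_rot: [-3.141, -0.001, -3.075]
force: [0.1, 0.0, -0.1]
grip_width: 0.0571
grip_force: 8.0
```

View pics/s2.png

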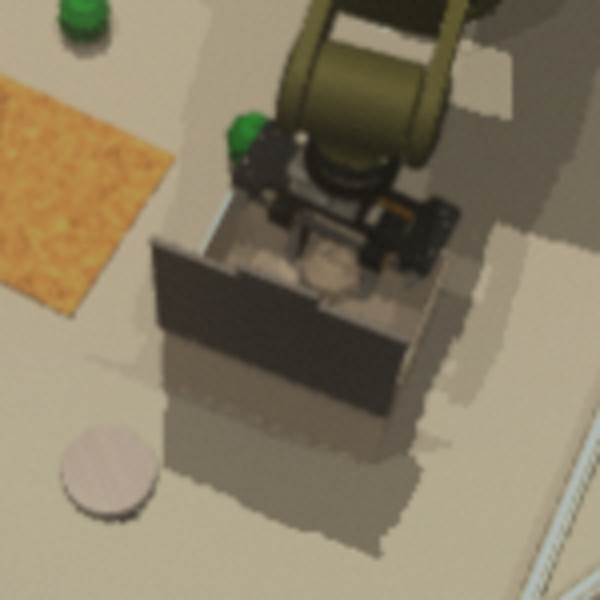

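The ball hangs over the box, clear of the lid, whose top corners are at crop (152,242) and (408,347). I'll fit the box pose and lid angle from both views.

```bash
cat > fit.py <<'E'
from h import *
t=ld("top");s=ld("scene")
def lid(a,x,y,z):  # lid frame -> bin frame
    return np.array([.09+x*np.cos(a)+z*np.sin(a),y,.1305-x*np.sin(a)+z*np.cos(a)])
def W(p,q):
    c,n=np.cos(p[2]),np.sin(p[2]);return np.array([p[0]+c*q[0]-n*q[1],p[1]+n*q[0]+c*q[1],q[2]])
if __name__=="__main__":
    T=lambda u,v:np.array([u,v])*.64
    C=lambda u,v:np.array([220+u/4,140+v/4])
    rim=[((257,375),(-.09,.11)),((370,358),(-.09,-.11))]
    def f(p):
        r=[]
        for uv,(x,y) in rim: r+=list(proj(t,W(p,[x,y,.13]))[0]-T(*uv))
        for uv,y in [((216,246),.112),((350,224),-.112)]: r+=list(proj(t,W(p,lid(p[3],-.183,y,.0035)))[0]-T(*uv))
        for uv,y in [((152,242),-.112),((408,347),.112)]: r+=list(proj(s,W(p,lid(p[3],-.183,y,.0035)))[0]-C(*uv))
        for uv,q in [((519,319),(-.09,.11)),((441,290),(-.09,-.11))]: r+=list(proj(s,W(p,[*q,.13]))[0]-T(*uv))
        return r
    o=least_squares(f,[.516,.158,.145,1.6],loss="soft_l1");print(o.x,np.round(f(o.x),1))
E
python3 fit.py
```

```text
[0.51701383 0.1606296  0.14705367 1.66921576] [-2.7  0.1 -0.  -1.1 -1.  -0.6 -1.  -0.1 -1.1 -1.7 -1.  -1.4  1.4 -0.9
 -2.2 -3.8]
```

```bash
python3 -m pendant '[[[0,0,-2],0],[[0,0,-3],0],[[0,0,-3],0],[[0,0,-3],0],[[0,0,-2.5],0],[[0,0,-1.5],0],[[0,0,0],0],[[0,0,0],0]]'
python3 -m pendant '[[[0,0,0],0],[[0,0,0],0],[[0,0,0],0],[[0,0,0],0],[[0,0,0],0],[[0,0,0],0]]' 0.8
python3 -m pendant '[[[0,0,2],0],[[0,0,3],0],[[0,0,4],0],[[0,0,4],0],[[0,0,3],0],[[0,0,0],0],[[0,0,0],0]]'
```

```text
time_s: 5.95
ee_pos: [0.5415, 0.1851, 0.0651]
eef_rot: [-3.141, -0.001, -3.076]
force: [0.7, 0.0, 0.8]
grip_width: 0.0569
grip_force: 8.0
time_s: 6.45
ee_pos: [0.5415, 0.1863, 0.0653]
eef_rot: [3.142, 0.0, -3.073]
force: [0.5, 0.6, 0.6]
grip_width: 0.0752
grip_force: 0.0
time_s: 7.03
ee_pos: [0.5418, 0.1865, 0.2264]
eef_rot: [3.141, 0.003, -3.073]
force: [-0.2, -1.0, -1.1]
grip_width: 0.0748
grip_force: 0.0
```

```bash
python3 -m pendant '[[[-0.3,-3.7,0],0],[[-0.3,-3.7,0],0],[[-0.3,-3.7,0],0],[[-0.3,-3.7,0],0],[[-0.3,-3.7,0],-0.125],[[-0.3,-3.7,0],-0.125],[[-0.3,-3.7,0],-0.125],[[-0.3,-3.7,0],-0.125],[[-0.3,-3.7,0],-0.125],[[-0.3,-3.7,0],-0.125],[[-0.4,-3.8,0],-0.125],[[-0.4,-3.8,0],-0.125],[[0,0,-1],-0.125],[[0,0,-1],-0.125],[[0,0,-1],-0.125],[[0,0,-1],-0.125],[[0,0,-1],-0.125]]' 1
python3 -m pendant '[[[0,0,0],-0.125],[[0,0,0],-0.125],[[0,0,0],-0.125],[[0,0,0],-0.125],[[0,0,0],-0.125],[[0,0,0],-0.125],[[0,0,0],-0.125],[[0,0,0],-0.125],[[0,0,0],-0.09],[[0,0,0],0],[[0,0,0],0]]'
python3 - <<'E'
from h import *
from station import ctrl
c=ctrl.camera("wrist");cv2.imwrite("pics/w2.png",c["color"][:,:,::-1])
np.savez("wrist.npz",K=c["intrinsics"],k1=c["k1"],T=c["camera_from_world"])
print(proj(ld("wrist"),[[.5025,-.2608,.035],[.46,-.2838,.035],[.545,-.238,.035]]))
E
```

```text
time_s: 8.45
ee_pos: [0.5027, -0.2594, 0.1726]
eef_rot: [-3.139, -0.001, 1.578]
force: [0.7, -0.1, -0.6]
grip_width: 0.0938
grip_force: 0.0
time_s: 9.37
ee_pos: [0.503, -0.2594, 0.1737]
eef_rot: [-3.14, 0.001, 0.498]
force: [-0.2, 0.2, -0.3]
grip_width: 0.0937
grip_force: 0.0
[[253.73353279 180.24495932]
 [253.6178413  220.78459366]
 [254.01850578 136.7115474 ]]
```

View pics/w2.png

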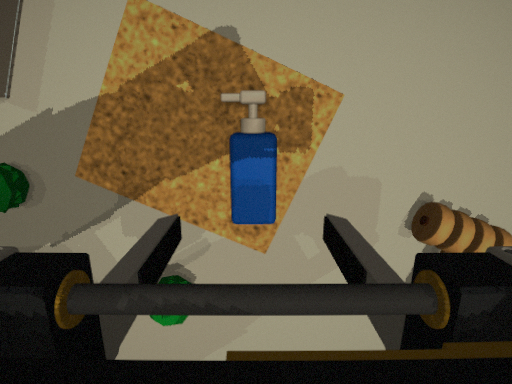

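The bottle spans (232..276, 133..223), upright between the fingers and matching the prediction, and the ball is gone from the liner. I'll descend and grip.

```bash
python3 -m pendant '[[[0,-0.1,-2.5],0],[[0,0,-3],0],[[0,0,-3],0],[[0,0,-3],0],[[0,0,-2.5],0],[[0,0,-1.5],0],[[0,0,-0.8],0],[[0,0,-0.2],0],[[0,0,0],0],[[0,0,0],0]]' 1 10
python3 -m pendant '[[[0,0,0],0],[[0,0,0],0],[[0,0,0],0],[[0,0,0],0],[[0,0,0],0],[[0,0,0],0],[[0,0,0],0],[[0,0,0],0]]' 0 10
```

```text
time_s: 10.25
ee_pos: [0.5039, -0.261, 0.011]
eef_rot: [3.14, -0.001, 0.496]
force: [-0.9, 0.1, -0.1]
grip_width: 0.0937
grip_force: 0.0
time_s: 10.92
ee_pos: [0.5034, -0.2607, 0.01]
eef_rot: [-3.142, -0.0, 0.495]
force: [-0.3, 0.5, 0.5]
grip_width: 0.0522
grip_force: 10.0
```

```bash
python3 -m pendant '[[[0,0,1.5],0],[[0,0,3.5],0],[[0,0,4],0.125],[[0,0,4],0.125],[[0,0,4],0.125],[[0,0,3],0.125],[[0,0,0],0.125],[[0,0,0],0.125],[[0,0,0],0.125],[[0,0,0],0.125],[[0,0,0],0.125],[[0,0,0],0.097],[[0,0,0],0]]'
python3 -m pendant '[[[-0.1,3.6,0],0],[[-0.1,3.6,0],0],[[-0.1,3.6,0],0],[[-0.1,3.6,0],0],[[-0.1,3.6,0],0],[[-0.1,3.6,0],0],[[-0.1,3.6,0],0],[[-0.1,3.6,0],0],[[0,3.6,0],0],[[0,3.6,0],0],[[0,3.6,0],0],[[0,0,0],0],[[0,0,0],0]]'
python3 -m pendant '[[[0,0,-2],0],[[0,0,-3],0],[[0,0,-3],0],[[0,0,-2.5],0],[[0,0,-1.5],0],[[0,0,-1],0],[[0,0,-0.5],0],[[0,0,0],0],[[0,0,0],0]]'
```

```text
time_s: 12.0
ee_pos: [0.5033, -0.2607, 0.2098]
eef_rot: [-3.141, -0.0, 1.721]
force: [0.5, 0.1, -1.2]
grip_width: 0.0522
grip_force: 10.0
time_s: 13.08
ee_pos: [0.4951, 0.1366, 0.2098]
eef_rot: [-3.141, 0.0, 1.717]
force: [-0.1, -0.3, -0.4]
grip_width: 0.052
grip_force: 10.0
time_s: 13.83
ee_pos: [0.4959, 0.135, 0.0758]
eef_rot: [3.14, -0.0, 1.716]
force: [0.4, -0.6, 0.4]
grip_width: 0.0522
grip_force: 10.0
```

```bash
python3 -m pendant '[[[0,0,0],0],[[0,0,0],0],[[0,0,0],0],[[0,0,0],0],[[0,0,0],0],[[0,0,0],0]]' 0.7
python3 -m pendant '[[[0,0,2],0],[[0,0,3],0],[[0,0,4],0],[[0,0,4],0],[[0,0,4],0],[[0,0,4],0],[[0,0,4],0],[[0,0,3],0],[[0,0,1.5],0],[[0,0,0],0],[[0,0,0],0]]'
python3 - <<'E'
from h import *
from station import ctrl
c=ctrl.camera("wrist");cv2.imwrite("pics/w3.png",c["color"][:,:,::-1])
E
```

```text
time_s: 14.33
ee_pos: [0.4954, 0.1353, 0.0751]
eef_rot: [3.141, -0.0, 1.717]
force: [0.6, 0.3, -0.1]
grip_width: 0.0657
grip_force: 0.0
time_s: 15.25
ee_pos: [0.4954, 0.1353, 0.3697]
eef_rot: [3.141, -0.0, 1.717]
force: [0.0, 0.6, -0.7]
grip_width: 0.0653
grip_force: 0.0
```

View pics/w3.png

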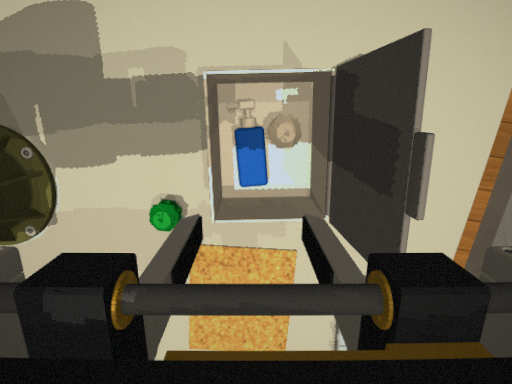

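Run:
```python
from fit import *
p=[.517,.1606,.147,1.669]
w=.009;r=.165
prev=None
for a in np.r_[1.67,np.arange(1.6,-.01,-.1)]:
    q=lid(a,-r,0,.007);q[0]+=w;X=W(p,q)
    print(round(a,2),X.round(4),None if prev is None else ((X-prev)*100).round(2));prev=X
```

```text
1.67 [0.638  0.1785 0.294 ] None
1.6 [0.6266 0.1768 0.2952] [-1.14 -0.17  0.12]
1.5 [0.6103 0.1744 0.2956] [-1.63 -0.24  0.04]
1.4 [0.594  0.172  0.2943] [-1.63 -0.24 -0.13]
1.3 [0.5779 0.1696 0.2914] [-1.61 -0.24 -0.29]
1.2 [0.5622 0.1673 0.2868] [-1.57 -0.23 -0.45]
1.1 [0.5471 0.1651 0.2807] [-1.52 -0.22 -0.61]
1.0 [0.5326 0.1629 0.2731] [-1.45 -0.21 -0.76]
0.9 [0.5189 0.1609 0.2641] [-1.37 -0.2  -0.9 ]
0.8 [0.5062 0.159  0.2537] [-1.27 -0.19 -1.04]
0.7 [0.4946 0.1573 0.2421] [-1.16 -0.17 -1.16]
0.6 [0.4841 0.1557 0.2294] [-1.04 -0.15 -1.27]
0.5 [0.475  0.1544 0.2157] [-0.91 -0.14 -1.37]
0.4 [0.4673 0.1532 0.2012] [-0.77 -0.11 -1.45]
0.3 [0.461  0.1523 0.1859] [-0.62 -0.09 -1.53]
0.2 [0.4563 0.1516 0.1701] [-0.47 -0.07 -1.58]
0.1 [0.4532 0.1512 0.1539] [-0.31 -0.05 -1.62]
-0.0 [0.4517 0.1509 0.1375] [-0.15 -0.02 -1.64]
```

Both pieces are inside the box: dispenser at (252,150), ball at (283,130). Next I'll shut the fingers and go over and behind the lid.

```bash
python3 -m pendant '[[[0,0,0],0.125],[[0,0,0],0.125],[[0,0,0],0.125],[[0,0,0],0.125],[[0,0,0],0.125],[[0,0,0],0.125],[[2,0.6,0],0.125],[[2,0.6,0],0.125],[[2.2,0.6,0],0.125],[[2.5,0.6,0],0.125],[[2.5,0.6,0],0.125],[[2.5,0.6,0],0.125],[[2.5,0.6,0],0.07],[[1.5,0.6,0],0],[[0,0,0],0],[[0,0,0],0]]' 0 5
```

```text
time_s: 16.63
ee_pos: [0.6727, 0.1834, 0.367]
eef_rot: [-3.141, -0.004, -2.997]
force: [0.4, 0.2, 0.8]
grip_width: 0.0002
grip_force: 0.0
```

```bash
python3 -m pendant '[[[0,0,-2],0],[[0,0,-2.5],0],[[0,0,-2],0],[[0,0,-1],0],[[0,0,0],0],[[0,0,0],0]]'
python3 -m pendant '[[[-0.5,-0.1,0],0],[[-0.5,-0.1,0],0],[[-0.5,-0.1,0],0],[[-0.5,-0.1,0],0],[[-0.5,-0.1,0],0],[[-0.5,-0.1,0],0],[[-0.5,-0.1,0],0],[[-0.5,-0.1,0],0],[[-0.5,0,0],0],[[-0.5,0,0],0]]'
```

```text
time_s: 17.13
ee_pos: [0.6721, 0.1832, 0.296]
eef_rot: [3.142, 0.001, -2.997]
force: [-0.0, 0.0, 1.3]
grip_width: 0.0005
grip_force: 0.0
time_s: 17.97
ee_pos: [0.622, 0.1751, 0.295]
eef_rot: [-3.141, 0.0, -2.997]
force: [1.6, -1.2, 1.1]
grip_width: 0.0007
grip_force: 0.6
```

```bash
python3 -m pendant '[[[-0.4,-0.06,0],0],[[-0.4,-0.06,0],0],[[-0.4,-0.06,0],0],[[-0.54,-0.08,-0.04],0],[[-0.54,-0.08,-0.04],0],[[-0.54,-0.08,-0.04],0],[[-0.54,-0.08,-0.1],0],[[-0.54,-0.08,-0.1],0],[[-0.54,-0.08,-0.1],0],[[-0.52,-0.08,-0.15],0],[[-0.52,-0.08,-0.15],0],[[-0.52,-0.08,-0.15],0],[[-0.51,-0.07,-0.2],0],[[-0.51,-0.07,-0.2],0],[[-0.51,-0.07,-0.2],0],[[-0.48,-0.07,-0.25],0],[[-0.48,-0.07,-0.25],0],[[-0.48,-0.07,-0.25],0]]'
python3 - <<'E'
from h import *
from station import ctrl
c=ctrl.camera("scene");cv2.imwrite("pics/s3.png",cv2.resize(c["color"][140:290,220:370,::-1],(600,600),interpolation=cv2.INTER_CUBIC))
E
```

```text
time_s: 19.47
ee_pos: [0.5322, 0.162, 0.2725]
eef_rot: [3.142, -0.0, -2.996]
force: [0.4, -0.1, 0.5]
grip_width: 0.0005
grip_force: 0.3
```

View pics/s3.png

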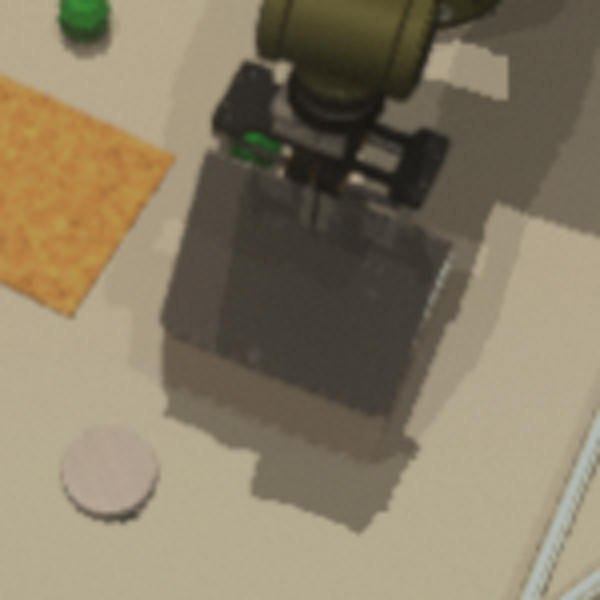

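The lid is following: it leans forward about half way, and the closed fingertips sit on its outer face near (315,225). I'll continue along the arc.

```bash
python3 -m pendant '[[[-0.46,-0.07,-0.3],0],[[-0.46,-0.07,-0.3],0],[[-0.46,-0.07,-0.3],0],[[-0.42,-0.06,-0.35],0],[[-0.42,-0.06,-0.35],0],[[-0.42,-0.06,-0.35],0],[[-0.39,-0.06,-0.39],0],[[-0.39,-0.06,-0.39],0],[[-0.39,-0.06,-0.39],0],[[-0.35,-0.05,-0.42],0],[[-0.35,-0.05,-0.42],0],[[-0.35,-0.05,-0.42],0],[[-0.3,-0.05,-0.46],0],[[-0.3,-0.05,-0.46],0],[[-0.3,-0.05,-0.46],0],[[-0.26,-0.04,-0.48],0],[[-0.26,-0.04,-0.48],0],[[-0.26,-0.04,-0.48],0]]'
python3 -m pendant '[[[-0.2,-0.03,-0.5],0],[[-0.2,-0.03,-0.5],0],[[-0.2,-0.03,-0.5],0],[[-0.16,-0.02,-0.5],0],[[-0.16,-0.02,-0.5],0],[[-0.16,-0.02,-0.5],0],[[-0.1,-0.02,-0.4],0],[[-0.1,-0.02,-0.4],0],[[-0.1,-0.02,-0.4],0],[[0,0,0],0]]'
```

```text
time_s: 21.02
ee_pos: [0.4671, 0.1521, 0.2003]
eef_rot: [-3.142, -0.0, -2.996]
force: [0.7, 0.5, 0.2]
grip_width: 0.0007
grip_force: 0.2
time_s: 21.85
ee_pos: [0.4531, 0.15, 0.158]
eef_rot: [-3.141, -0.001, -2.996]
force: [-0.3, -0.5, 0.1]
grip_width: 0.0002
grip_force: 0.0
```

```bash
python3 -m pendant '[[[0,0,-0.2],0],[[0,0,-0.2],0],[[0,0,-0.2],0],[[0,0,-0.2],0],[[0,0,-0.2],0],[[0,0,-0.2],0],[[0,0,-0.2],0],[[0,0,-0.2],0],[[0,0,-0.1],0],[[0,0,-0.1],0],[[0,0,-0.1],0],[[0,0,0],0]]'
```

```text
time_s: 22.85
ee_pos: [0.4535, 0.1501, 0.1396]
eef_rot: [-3.142, -0.0, -2.996]
force: [-0.1, 1.2, -0.2]
grip_width: 0.0003
grip_force: 0.0
```

```bash
python3 -m pendant '[[[0,0,-0.1],0],[[0,0,-0.1],0],[[0,0,0],0]]'; python3 -m pendant '[[[0,0,-0.1],0],[[0,0,0],0]]'
```

```text
time_s: 23.1
ee_pos: [0.4535, 0.1501, 0.1378]
eef_rot: [-3.142, 0.0, -2.996]
force: [-0.1, 0.6, 0.1]
grip_width: 0.0006
grip_force: 0.0
time_s: 23.27
ee_pos: [0.4536, 0.1501, 0.1376]
eef_rot: [3.142, 0.001, -2.996]
force: [-3.4, -1.7, 10.7]
grip_width: 0.0004
grip_force: 5.1
```

```bash
python3 -m pendant '[[[0,0,-0.05],0],[[0,0,0],0]]'; python3 -m pendant '[[[0,0,0.3],0],[[0,0,1],0],[[0,0,3],0],[[0,0,4],0],[[-1,3,4],0],[[-1,4,1],0],[[-1,4,0],0],[[-1,4,0],0],[[-1,4,0],0],[[-1,4,0],0],[[-1,4,0],0],[[-1,4,0],0],[[-1,2,0],0],[[0,0,0],0],[[0,0,0],0]]'
python3 - <<'E'
from h import *
from station import ctrl
a=ctrl.camera("scene")["color"][115:315,170:430,::-1];b=ctrl.camera("top")["color"][90:290,110:370,::-1]
cv2.imwrite("pics/f.png",cv2.resize(np.hstack([a,b]),(800,308),interpolation=cv2.INTER_CUBIC))
E
```

```text
time_s: 23.43
ee_pos: [0.4537, 0.1501, 0.1375]
eef_rot: [3.142, 0.001, -2.996]
force: [-6.5, -1.6, 15.4]
grip_width: 0.0002
grip_force: 7.8
time_s: 24.68
ee_pos: [0.3649, 0.4745, 0.2617]
eef_rot: [-3.141, -0.0, -2.994]
force: [1.1, -1.0, -0.6]
grip_width: 0.0006
grip_force: 0.0
```

View pics/f.png

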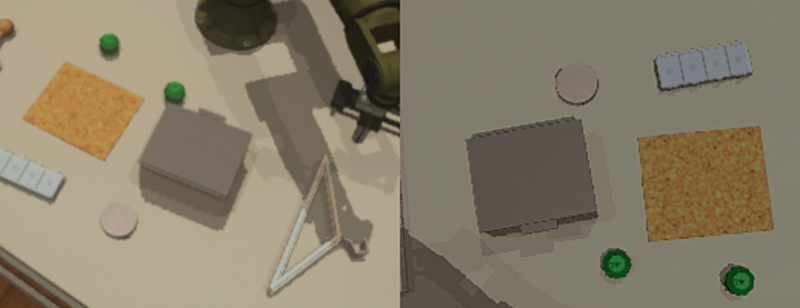

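Both views show the lid flat and shut (left (195,150), right (533,175)), the liner empty, the neighbouring things undisturbed, and the arm clear. I'll hand in.

```bash
python3 -c "
from station import ctrl
print(ctrl.hand_in())"
```

```text
the job is handed in; nothing more can be done
None
```

The white paper ball and the pump dispenser are in the waste box, the lid was lowered gently until shut, the things meant to stay were left alone, and the job was handed in at about 25 s of robot time.

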